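# Start the filler plug in the air-line oiler by feel and screw it home

### The arm

A 7-joint arm with a two-finger parallel gripper is mounted at the origin on a cart in front of the work surface, level with it; the furniture and walls round the work are solid. World frame = base frame: x ahead of the robot, y to its left, z up, the work surface at z = 0. Lengths are in m, angles in rad, forces in N, time in s.
With the tool pointing down it reaches from about 0.425 to 0.875 m from the base axis. Payload 8.4 kg.
Tool frame: the origin (TCP) lies at the very end of the fingers, on their centre line; the grasp point (between the pads) lies 19 mm behind it; y points along the fingers, x is the direction in which the jaws open and shut, and the axes are right-handed (so a half turn about y gives the same grasp; the last joint's range is limited). The gripper opens to 87 mm and grips with 3 to 60 N. Pads are 19 mm wide; open, the fingers measure 117 mm over their backs; the gripper's body (75 mm by 190 mm) begins 51 mm behind the grasp point.
Start: joints at [-0.099, 0.333, 0.04, 1.465, -0.013, 1.343, -0.059], TCP at [0.65, -0, 0.223] pointing down, gripper open.
Joint ranges: [-2.58, 2.58], [-0.38, 2.09], [-1.3, 1.39], [0.25, 2.4], [-1.5, 4.64], [0.08, 2.09], [-2.65, 2.65]. Speed limits (rad/s): [2.22, 2.22, 2.79, 2.79, 3.14, 3.14, 3.14].

### API

Orientations are given as [roll, pitch, yaw] about the fixed x, y, z axes, in that order (R = Rz(yaw) Ry(pitch) Rx(roll)).
In Python, from cell import robot, grab_frame gives the robot as it stands.
- The arm moves only by the tool servo_tool, never from a script. Its argument "motion" is one flat list of numbers, 4 for each row, row after row: the shift along the tool's x, y, z normalised to -1 to 1, where 1 is 25 mm, then the turn about the tool's y normalised to -1 to 1, where 1 is 8 degrees. A call has 1 to 12 rows; each row shifts and turns the commanded pose from where the row before left it, along the tool's axes as they then stand; what a row does not reach is not made up. A row lasts 1/10 s, in which the tool goes at most 50 mm and 8.59 degrees, less where a joint would pass 70% of its speed; a pose out of reach is approached as far as the arm can. A call with a number of a shift or a turn outside -1 to 1 is refused whole. A call with a gripper value outside its range is refused whole. "claw" is the closure, from -1 (fully open) to 1 (shut), set as the call begins (left out, the last holds). The fingers move at their own pace and stop on an object; the grip force is fixed at half the most. Time passes only in rows, so rows that do not move let the fingers close. It gives the time, the measured TCP pose, the force and the opening at its end, in the units of the state.
- robot.read_state(): the state, without advancing time (a new reading comes with each control period).
- grab_frame(name): name is "scene" or "side" or "wrist"; returns a dict with "pixels" (400x640x3 uint8, blue, green, red), "vertical_fov" (degrees; the focal length in pixels is half the picture's height over the tangent of half this angle, whatever the lens; pixels are square), "cx", "cy" (the principal point, pixels), "D" ([k1, k2, p1, p2, k3] as OpenCV has them; the pictures are not rectified), "R" (3x3) and "t" (3): a world point X has camera coordinates R X + t. Camera axes: x right, y down, z forward; pixel columns grow to the right and rows downward; lengths in m; the calibration is good to about 2 mm. A picture is of the moment at which its call begins. There is no depth.
- robot.hand_in(): hands the job in, once; it reports no verdict.
The state is a dict: "t": time; "joints": joint angles; "qvel": joint speeds; "tau": joint torques, N m; "eef_pos": TCP position; "eef_rot": TCP orientation; "force": force on the tool from outside, world axes, zero at the start; "moment": the same for the moment, N m; "grip_width": finger opening in m.
Only numpy, scipy, OpenCV 4.12 (cv2) and the standard library are available. Lean on these libraries where they do the work, as an engineer would, in place of code of your own. Each camera call takes 0.05 s, during which the arm holds its last target.

### The job

Put the oiler's filler plug back: set it upright in the filler neck, turn it gently backward (counter-clockwise seen from above) until it drops a step into the thread, then turn it forward (clockwise) until its flange lies flush on the neck, and let go. Until it is home it must never be forced against the oiler or its thread (stay below 50 N, and back off when it jams), and leave the other things on the table where they are.

Things in the scene. Friction and masses are not known exactly. Their poses are not given: they have to be found in the camera images.
- oiler: Fixed air-line oiler: grey and bare-metal round reservoir on a 116 x 84 x 8 mm base plate, with a brass hose port on either side (along its y, out to 56 mm, 22 mm high) and an open filler neck on top. Origin: centre of the base plate's underside, on the table; z up along the neck's axis.
- neck_rim (a point): Centre of the neck's rim plane, on its axis, 70 mm above the oiler's origin. Neck: outer diameter 62 mm, bore 48 mm. Inside is a three-start right-hand thread, crest diameter 38 mm; it is firm, but its angle differs every time and is NOT measured nor tied to the oiler's yaw: find it by feel.
- thread_top (a point): Point on the neck's axis 6 mm below the rim, where the three identical 90-degree lands begin, with 30-degree openings between them. Turned forward (clockwise from above) on a land, the plug's lugs jam at a blunt 3 mm stop; turned backward, at most 105 degrees, they drop 8 to 10 mm into the openings (16 degrees of play there). If even that is blocked they catch at the opening's rim: ease forward a little.
- thread_low (a point): Point on the neck's axis 16 mm below the rim: the floor of the openings, on which the dropped lugs rest. Turned forward from there the lugs run under the next land and the plug sinks 4.5 mm per radian. 0.8 to 1.3 rad of turning brings the flange onto the rim; 0.2 rad later it grows tight. At rest the plug stays where it is left.
- plug: Loose steel filler plug, about 0.16 kg, 70 mm tall, standing upright on the table. Origin: centre of its lower end; z up its axis. Shank: diameter 35 mm, 30 mm long, lower edge chamfered 3 mm. Three round 5 mm lugs stand out from it to 22.5 mm from the axis, centred 12.8 mm above the origin, 120 degrees apart, the first along its x.
- plug_flange (a point): Centre of the underside of the plug's flange (diameter 59 mm, 6 mm thick), 30 mm above the plug's origin. With the plug upright in the neck it is 10 to 14 mm above the rim while the lugs rest on the lands or stops, 3 to 4 mm above once they have dropped into the openings, 0 when home.
- plug_grip (a point): Middle of the plug's grip, 57 mm above the plug's origin: a bare-metal bar 50 mm long along the plug's x, 20 mm thick along its y, from 36 to 70 mm above the origin. Take it from above across the 20 mm, fingertips above the flange.
- wheel_a: Bystander: loose black caster wheel, 68 mm diameter, 17 mm thick, lying flat.
- tape_roll: Bystander: roll of masking tape, 97 mm diameter, 22 mm high, lying flat.
Things that resemble listed ones, but are neither listed nor needed, are in the scene too. Leave any red look-alike of the plug alone.

How it is judged:
By the outcome, as a careful person would: the job done as asked, in the order asked, and still so for the second after the job is handed in, with the robot touching nothing.
It also fails if it takes over 70 s, if anything falls off the work surface, if the arm or the gripper's body presses on something with over 40 N, if the wrist force passes 120 N, or if a joint passes its speed limit or range.

## Working session

There is one attempt and no reset: what is moved stays moved. The work goes in short steps, Python scripts to look and compute and a tool call to move; the robot and the scene stay as the last step left them, time stands still between calls to the robot, and variables do not carry over. Pictures are saved under pics/ and viewed, and the job is handed in when it is done.

Besides the shell and the picture viewer there is one more tool, called as name(argument=value, ...) on one line, values as JSON. servo_tool: Moves the arm, as the interface text tells. Its arguments: {"type":"object","properties":{"motion":{"type":"array","items":{"type":"number","minimum":-1,"maximum":1}},"claw":{"type":"number"}},"required":["motion"]}

```bash
mkdir -p pics; ls
cat > h.py <<'E'
import numpy as np, cv2
from cell import robot, grab_frame
def K(f):
    h=f["pixels"].shape[0]; fl=h/2/np.tan(np.radians(f["vertical_fov"])/2)
    return np.array([[fl,0,f["cx"]],[0,fl,f["cy"]],[0,0,1.]])
def ray(f,uv):
    p=cv2.undistortPoints(np.array([[uv]],float),K(f),np.array(f["D"],float))[0,0]
    R=np.array(f["R"]);t=np.array(f["t"])
    return -R.T@t, R.T@np.array([p[0],p[1],1])
def plane(f,uv,z):
    o,d=ray(f,uv); return o+d*(z-o[2])/d[2]
def proj(f,X):
    X=np.array(X,float).reshape(-1,1,3)
    return cv2.projectPoints(X,cv2.Rodrigues(np.array(f["R"],float))[0],np.array(f["t"],float),K(f),np.array(f["D"],float))[0][:,0]
E
python3 - <<'E'
from h import *
import pickle
for n in ["scene","side","wrist"]:
    f=grab_frame(n); cv2.imwrite(f"pics/{n}0.png",f["pixels"]); pickle.dump(f,open(f"pics/{n}0.pkl","wb"))
    print(n,f["vertical_fov"],f["cx"],f["cy"],f["D"],np.round(-np.array(f["R"]).T@np.array(f["t"]),3))
print(robot.read_state())
E
```

```text
pics
scene 55.20776504577248 317.5820426732576 199.08562998827676 [-0.08288571  0.          0.          0.          0.        ] [-0.074  0.603  0.713]
side 54.887001818137215 321.8959831500401 197.31767254532676 [-0.00248786  0.          0.          0.          0.        ] [ 0.406 -0.612  0.727]
wrist 60.97406150909556 313.54692613667277 201.20893234533378 [-0.03796827  0.          0.          0.          0.        ] [0.65  0.082 0.385]
{'t': 0.15, 'joints': array([-0.09919446,  0.3337616 ,  0.03986632,  1.46602662, -0.0133657 ,
        1.34328783, -0.05847872]), 'qvel': array([-4.52244628e-04, -2.93536342e-03, -8.65778826e-05, -2.96855453e-03,
       -7.45177300e-04, -6.06669338e-04, -4.80565821e-04]), 'tau': array([ 1.24259990e-03, -6.56844234e+01,  1.33660264e+00, -4.04110801e+01,
       -5.95439016e-02,  4.17590642e-02, -1.22402304e-05]), 'eef_pos': array([ 6.49657221e-01, -3.15081852e-05,  2.21875410e-01]), 'eef_rot': array([-1.57090693e+00,  1.21320309e-03,  1.64679278e-05]), 'force': array([ 0.34511882, -0.93814341, -0.27013253]), 'moment': array([-0.02670722,  0.00848047, -0.02343651]), 'grip_width': 0.08670320495475842}
```

View pics/scene0.png

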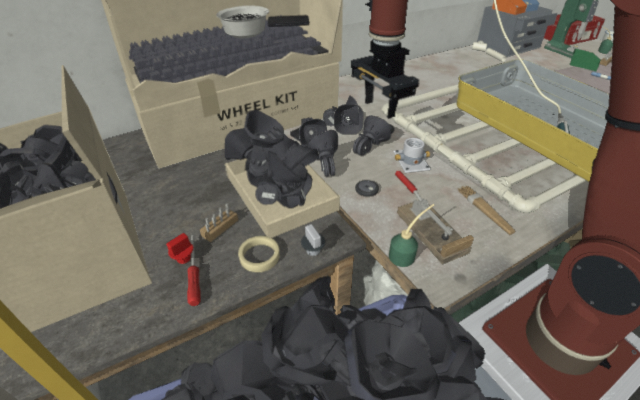

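View pics/side0.png

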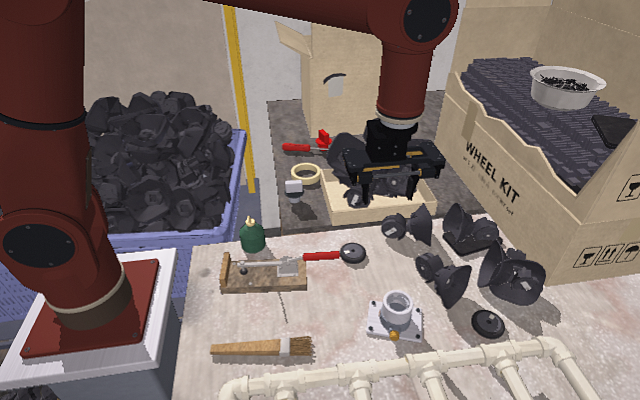

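View pics/wrist0.png

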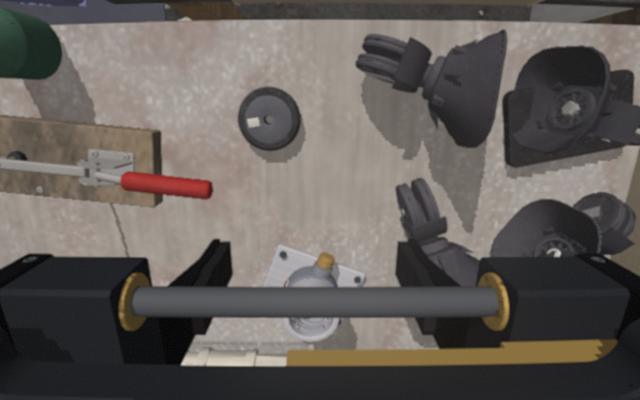

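Run:
```python
from h import *
import pickle
a=cv2.imread("pics/scene0.png");b=cv2.imread("pics/side0.png")
def c(im,u,v,w=40,s=7): return cv2.resize(im[v-w:v+w,u-w:u+w],None,fx=s*40/w/2*1.0,fy=s*40/w/2,interpolation=cv2.INTER_CUBIC)
r1=np.hstack([c(a,313,240),c(b,294,190)]);r2=np.hstack([c(a,411,152),c(b,396,315)])
cv2.imwrite("pics/crop.png",np.vstack([r1,r2]))
```

```text
(no output)
```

View pics/crop.png

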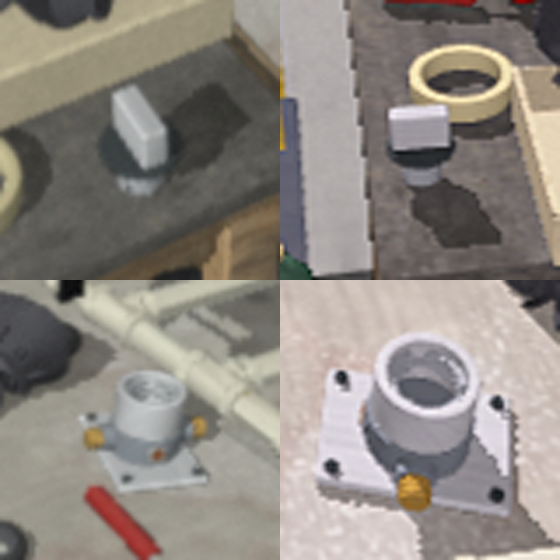

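Run:
```python
from h import *
import pickle
S=pickle.load(open("pics/scene0.pkl","rb"));D=pickle.load(open("pics/side0.pkl","rb"));W=pickle.load(open("pics/wrist0.pkl","rb"))
print("rim",plane(S,(414.4,142.9),.07),plane(D,(398,301.6),.07))
# bar top centre
print("bar",plane(S,(273+138/3.5-.4,200+123/3.5-1),.07),plane(D,(254+139/3.5,150+110/3.5),.07))
print("red",plane(S,(180,248),.05),plane(D,(323,138),.05))
print("tape",plane(S,(259,250),.022), "wheel",plane(S,(367,187),.017),plane(D,(488,322),.017))
```

```text
rim [ 0.64182667 -0.1455992   0.07      ] [ 0.64439198 -0.15312926  0.07      ]
bar [0.46731623 0.31479048 0.07      ] [0.47717493 0.3015387  0.07      ]
red [0.60235847 0.59387947 0.05      ] [0.60975474 0.57590931 0.05      ]
tape [0.52700643 0.4283695  0.022     ] wheel [0.59309532 0.06427592 0.017     ] [ 0.83598786 -0.19664094  0.017     ]
```

Run:
```python
from h import *
import pickle
S=pickle.load(open("pics/scene0.pkl","rb"));D=pickle.load(open("pics/side0.pkl","rb"))
def tri(a,b):
    o1,d1=ray(S,a);o2,d2=ray(D,b)
    A=np.stack([d1,-d2],1);s=np.linalg.lstsq(A,o2-o1,rcond=None)[0]
    p,q=o1+s[0]*d1,o2+s[1]*d2
    return np.round((p+q)/2,3),np.round(np.linalg.norm(p-q),4)
print("bar",tri((312,234.6),(293.7,181.4)))
print("rim",tri((414.4,142.9),(398,301.6)))
for uv in [(227,163),(262,229),(339,207)]: print("tray",plane(S,uv,.05))
for uv in [(265,112),(322,122),(265,150)]: print("caster",plane(S,uv,.15))
```

```text
bar (array([0.476, 0.312, 0.061]), np.float64(0.0044))
rim (array([ 0.646, -0.15 ,  0.066]), np.float64(0.0004))
tray [0.86847564 0.3808699  0.05      ]
tray [0.56123505 0.40196403 0.05      ]
tray [0.53232777 0.19896973 0.05      ]
caster [0.92133583 0.22202639 0.15      ]
caster [0.77723484 0.10443986 0.15      ]
caster [0.7295879  0.30736437 0.15      ]
```

servo_tool(motion=[-0.5, -1, 0.5, 0, -1, -0.8, 1, 0, -1, 0, 1, 0, -1, 0, 1, 0, -1, 0, 1, 0, -1, 0, 1, 0, -0.7, 0, 1, 0, -0.7, 0, 1, 0, 0, 0, 0.8, 0, 0, 0, 0, 0, 0, 0, 0, 0, 0, 0, 0, 0])

```text
t: 1.35
eef_pos: [0.4778, 0.2063, 0.2673]
eef_rot: [-1.571, 0.0, -0.002]
force: [0.8, 0.3, -0.2]
grip_width: 0.087
```

```bash
cat > snap.py <<'E'
import sys,pickle
from h import *
n,tag=sys.argv[1:3]
f=grab_frame(n); cv2.imwrite(f"pics/{n}{tag}.png",f["pixels"]); pickle.dump(f,open(f"pics/{n}{tag}.pkl","wb"))
E
python3 snap.py wrist 1
```

```text
(no output)
```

View pics/wrist1.png

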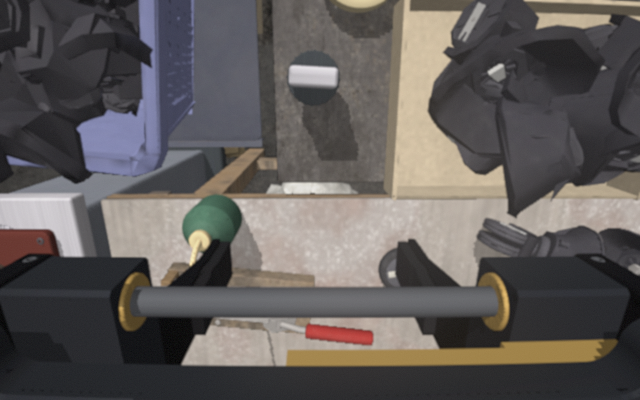

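servo_tool(motion=[0, 0, 0.7, 0, 0, 0, 0.9, 0, 0, 0, 0.9, 0, 0, 0, 0.3, 0, 0, 0, 0, 0, 0, 0, 0, 0])

```text
t: 2.0
eef_pos: [0.4779, 0.2761, 0.2674]
eef_rot: [-1.572, 0.0, -0.001]
force: [0.2, -0.3, -0.2]
grip_width: 0.0873
```

```bash
python3 snap.py wrist 2
python3 - <<'E'
from h import *
im=cv2.imread("pics/wrist2.png"); cv2.imwrite("pics/w2c.png",cv2.resize(im[0:260,200:460],None,fx=2.3,fy=2.3,interpolation=cv2.INTER_CUBIC))
print(robot.read_state()["eef_pos"],robot.read_state()["joints"])
E
```

```text
[0.47796486 0.27592723 0.26754283] [-0.42949145  0.12423073 -0.19255401  1.62979557  0.0246758   1.39021175
 -0.62685099]
```

View pics/w2c.png

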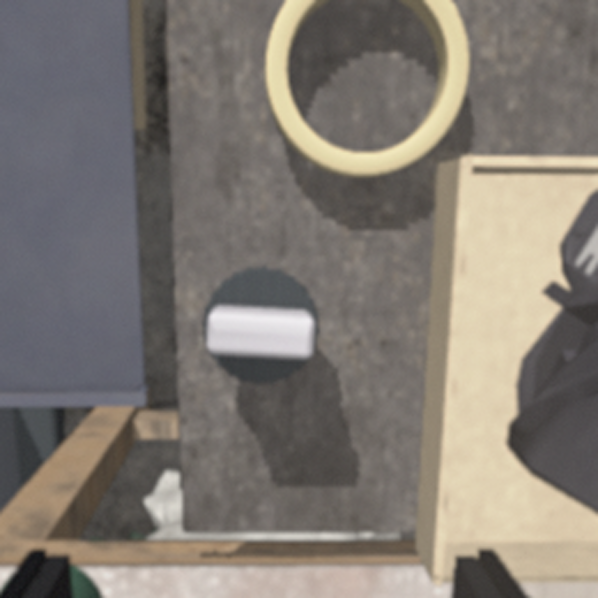

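Run:
```python
from h import *
import pickle
f=pickle.load(open("pics/wrist2.pkl","rb")); im=f["pixels"]
g=im.max(2)
c=im[100:190,280:350]
m=(c.min(2)>150).astype(np.uint8)
cs,_=cv2.findContours(m,cv2.RETR_EXTERNAL,cv2.CHAIN_APPROX_NONE); k=max(cs,key=cv2.contourArea)
k=k+np.array([280,100]); print(cv2.minAreaRect(k))
r=cv2.minAreaRect(k); P=np.array([plane(f,p,.07)[:2] for p in cv2.boxPoints(r)]); print(P.round(4),P.mean(0))
# flange dark
hsv=c.astype(int); d=((c.max(2)<75)&(c[:,:,0]>c[:,:,2]+4)).astype(np.uint8)
cs,_=cv2.findContours(d,cv2.RETR_EXTERNAL,cv2.CHAIN_APPROX_NONE); k2=max(cs,key=cv2.contourArea)+np.array([280,100])
print(cv2.boundingRect(k2),cv2.fitEllipse(cv2.convexHull(k2)))
e=cv2.fitEllipse(cv2.convexHull(k2)); print(plane(f,e[0],.036))
print(-np.array(f["R"]).T@np.array(f["t"]))
```

```text
((312.5846252441406, 143.47691345214844), (45.59635925292969, 19.969207763671875), 3.1798300743103027)
[[0.452  0.301 ]
 [0.4536 0.322 ]
 [0.5014 0.3193]
 [0.5006 0.2982]] [0.47688572 0.31012635]Traceback (most recent call last):
  File "<stdin>", line 13, in <module>
cv2.error: OpenCV(4.12.0) /io/opencv/modules/imgproc/src/shapedescr.cpp:361: error: (-201:Incorrect size of input array) There should be at least 5 points to fit the ellipse in function 'fitEllipseNoDirect'
```

servo_tool(motion=[0, 0, 0.6, 0.5, 0, 0, 0.76, 1, 0, 0, 0, 1, 0, 0, 0, 1, 0, 0, 0, 1, 0, 0, 0, 1, 0, 0, 0, 1, 0, 0, 0, 1, 0, 0, 0, 1, 0, 0, 0, 1, 0, 0, 0, 1, 0, 0, 0, 1], claw=-0.3)

```text
t: 3.25
eef_pos: [0.4793, 0.31, 0.2677]
eef_rot: [-1.571, -0.0, -1.613]
force: [-0.4, -0.7, 0.3]
grip_width: 0.0566
```

servo_tool(motion=[0, 0, 0, 0.15, 0, 0.6, 0, 0, 0, 1, 0, 0, 0, 1, 0, 0, 0, 1, 0, 0, 0, 0.6, 0, 0, 0, 0, 0, 0, 0, 0, 0, 0])

```text
t: 4.05
eef_pos: [0.479, 0.3114, 0.1629]
eef_rot: [-1.571, 0.0, -1.626]
force: [-0.5, 0.7, 1.1]
grip_width: 0.0567
```

```bash
python3 snap.py wrist 3;python3 snap.py side 3;  python3 - <<'E'
from h import *
a=cv2.imread("pics/wrist3.png");b=cv2.imread("pics/side3.png")[100:260,200:400]
cv2.imwrite("pics/c3.png",np.hstack([cv2.resize(a,(480,300)),cv2.resize(b,(320,300))]))
print(robot.read_state()["joints"])
E
```

```text
[-0.57062512  0.2178644  -0.09636495  1.73394857  0.02245585  1.1888776
 -2.2991918 ]
```

View pics/c3.png

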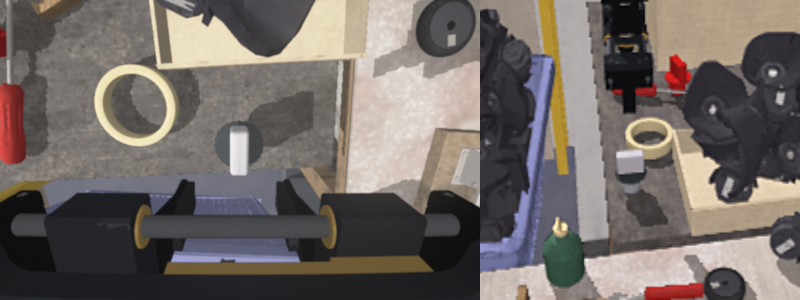

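Run:
```python
from h import *
import pickle
f=pickle.load(open("pics/wrist3.pkl","rb")); im=f["pixels"]
x0,y0=285,150
c=im[y0:245,x0:355]
m=(c.min(2)>185).astype(np.uint8)
cs,_=cv2.findContours(m,cv2.RETR_EXTERNAL,cv2.CHAIN_APPROX_NONE); k=max(cs,key=cv2.contourArea)+np.array([x0,y0])
r=cv2.minAreaRect(k); P=np.array([plane(f,p,.07)[:2] for p in cv2.boxPoints(r)]); print(r,P.round(4),P.mean(0))
cv2.imwrite("pics/c4.png",cv2.resize(c,None,fx=6,fy=6,interpolation=cv2.INTER_NEAREST))
print(proj(f,[[.477,.31,.07]]))
```

```text
((317.5, 204.5), (57.0, 21.0), 90.0) [[0.5018 0.3157]
 [0.5009 0.2995]
 [0.4535 0.3016]
 [0.4544 0.3186]] [0.47765353 0.30886457]
[[316.1151299  206.10212555]]
```

View pics/c4.png

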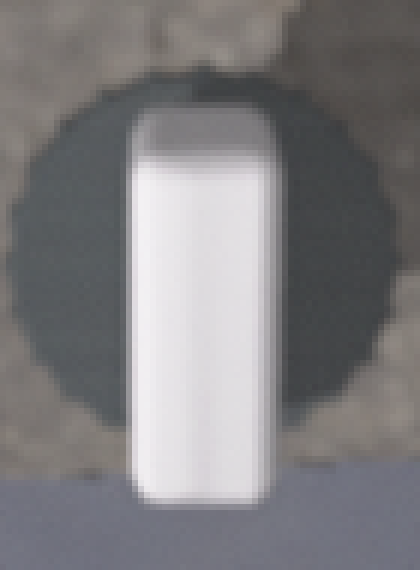

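servo_tool(motion=[0.1, 0.6, -0.06, 0, 0, 1, 0, 0, 0, 1, 0, 0, 0, 1, 0, 0, 0, 0.6, 0, 0, 0, 0.4, 0, 0, 0, 0.24, 0, 0, 0, 0, 0, 0, 0, 0, 0, 0])

```text
t: 5.05
eef_pos: [0.4777, 0.3094, 0.0424]
eef_rot: [-1.57, 0.001, -1.627]
force: [0.4, 0.0, -0.2]
grip_width: 0.0565
```

servo_tool(motion=[0, 0, 0, 0, 0, 0, 0, 0, 0, 0, 0, 0, 0, 0, 0, 0, 0, 0, 0, 0, 0, 0, 0, 0, 0, 0, 0, 0, 0, 0, 0, 0], claw=1)

```text
t: 5.85
eef_pos: [0.4772, 0.3089, 0.0415]
eef_rot: [-1.571, -0.0, -1.627]
force: [-0.7, -0.7, 0.3]
grip_width: 0.0198
```

```bash
python3 snap.py wrist 5;python3 snap.py side 5;  python3 - <<'E'
from h import *
a=cv2.imread("pics/wrist5.png");b=cv2.imread("pics/side5.png")[100:260,200:400]
cv2.imwrite("pics/c5.png",np.hstack([cv2.resize(a,(480,300)),cv2.resize(b,(320,300))]))
print(robot.read_state())
E
```

```text
{'t': 5.95, 'joints': array([-0.57177066,  0.33768669, -0.09541118,  1.85613653,  0.03882423,
        0.94971802, -2.31112321]), 'qvel': array([-0.00065192, -0.00092194,  0.00058553,  0.00075948, -0.00169346,
       -0.00029223,  0.00100976]), 'tau': array([-2.37822672e-01, -5.95042884e+01, -6.70486148e-01, -3.39802122e+01,
       -8.13530409e-02, -2.04150178e-01,  7.49754690e-05]), 'eef_pos': array([0.47713735, 0.30896393, 0.04152331]), 'eef_rot': array([-1.57092143e+00, -1.14058986e-04, -1.62669474e+00]), 'force': array([-0.155113  , -0.20482994, -0.04928719]), 'moment': array([-0.10573032,  0.14582354, -0.02510333]), 'grip_width': 0.01976194593208711}
```

View pics/c5.png

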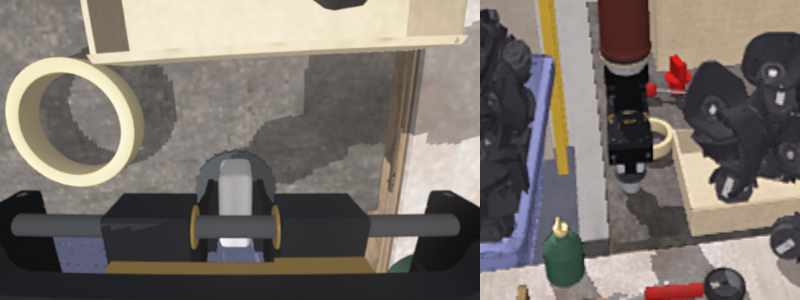

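servo_tool(motion=[0, -0.3, 0, 0, 0, -0.8, 0, 0, 0, -1, 0, 0, 0, -1, 0, 0, 0, -1, 0, 0, 0.4, -1, 0, 0, 0.8, -1, 0, 0, 1, -1, 0.3, 0, 1, -0.8, 0.3, 0, 1, -0.5, 0.3, 0, 1, 0, 0.4, 0, 1, 0, 0.4, 0])

```text
t: 7.15
eef_pos: [0.5112, 0.151, 0.2527]
eef_rot: [-1.57, 0.001, -1.626]
force: [0.9, -0.9, -2.7]
grip_width: 0.0199
```

servo_tool(motion=[1, 0, 0.4, 0, 1, 0, 0.4, 0, 1, 0, 0.4, 0, 1, 0, 0.4, 0, 1, 0, 0.4, 0, 1, 0, 0.4, 0, 1, 0, 0.4, 0, 1, 0, 0.4, 0, 1, 0, 0.4, 0, 1, 0, 0.4, 0, 1, 0, 0.4, 0, 0.8, 0, 0.2, 0])

```text
t: 8.35
eef_pos: [0.6095, -0.1506, 0.2517]
eef_rot: [-1.571, -0.0, -1.627]
force: [0.3, -0.3, -1.1]
grip_width: 0.0193
```

servo_tool(motion=[0, 0, 0, 0, 0, 0, 0, 0, 0, 0, 0, 0])

```text
t: 8.65
eef_pos: [0.6093, -0.1477, 0.2517]
eef_rot: [-1.571, 0.001, -1.625]
force: [0.3, 0.6, -1.3]
grip_width: 0.0198
```

```bash
python3 snap.py wrist 6;python3 snap.py side 6;  python3 - <<'E'
from h import *
a=cv2.imread("pics/wrist6.png");b=cv2.imread("pics/side6.png")[150:390,250:550]
cv2.imwrite("pics/c6.png",np.vstack([cv2.resize(a,(480,300)),cv2.resize(b,(480,300))]))
print(robot.read_state()["joints"],robot.read_state()["moment"])
E
```

```text
[-0.04187765  0.27524078  0.26133728  1.49281601 -0.07213709  1.38291001
 -1.4013366 ] [0.0553174  0.1430687  0.00075626]
```

View pics/c6.png

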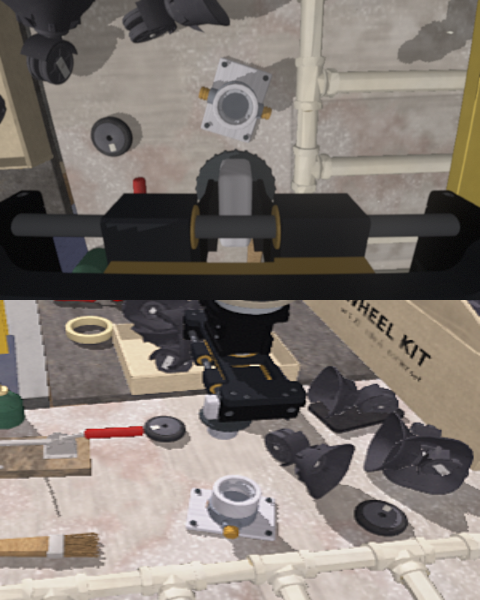

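Run:
```python
from h import *
import pickle
f=pickle.load(open("pics/wrist6.pkl","rb")); im=f["pixels"]
cv2.imwrite("pics/c7.png",cv2.resize(im[70:200,255:375],None,fx=4.5,fy=4.5,interpolation=cv2.INTER_CUBIC))
d=pickle.load(open("pics/side6.pkl","rb")); im=d["pixels"]
cv2.imwrite("pics/c8.png",cv2.resize(im[280:350,360:440],None,fx=7,fy=7,interpolation=cv2.INTER_CUBIC))
```

```text
(no output)
```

View pics/c7.png

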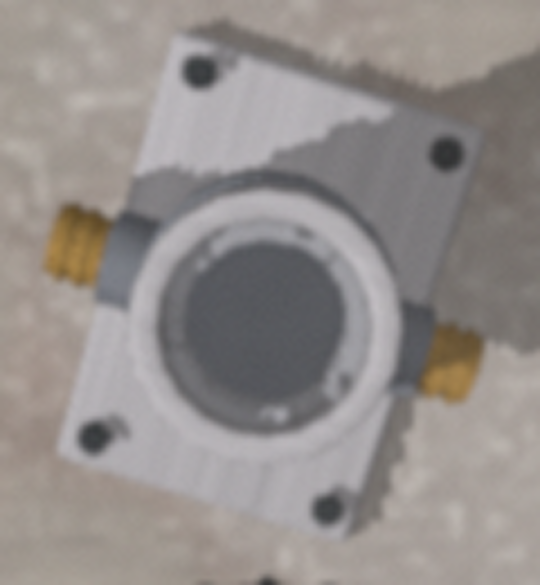

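View pics/c8.png

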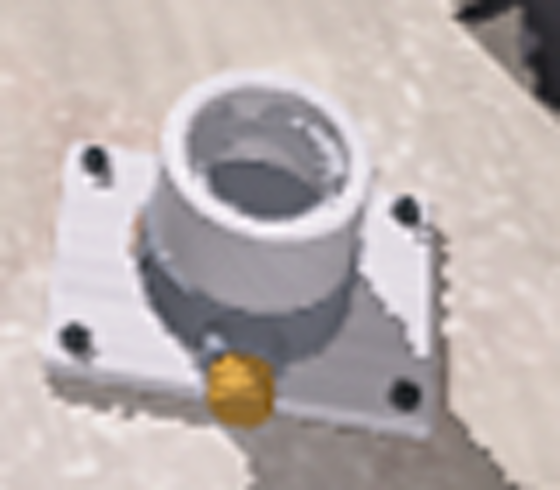

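Run:
```python
from h import *
import pickle
f=pickle.load(open("pics/wrist6.pkl","rb"));d=pickle.load(open("pics/side6.pkl","rb"))
print(plane(f,(313.7,141.4),.07),plane(d,(397.6,301.7),.07))
print(np.linalg.norm(plane(f,(283.7,141.4),.07)-plane(f,(343.7,141.4),.07)))
o1,d1=ray(f,(313.7,141.4));o2,d2=ray(d,(397.6,301.7))
s=np.linalg.lstsq(np.stack([d1,-d2],1),o2-o1,rcond=None)[0];print(o1+s[0]*d1,o2+s[1]*d2)
print(robot.read_state()["eef_pos"],o1)
```

```text
[ 0.64715039 -0.14919738  0.07      ] [ 0.64349956 -0.1532373   0.07      ]
0.0606017062406377
[ 0.64633764 -0.14915019  0.06354499] [ 0.64580725 -0.1487763   0.06361451]
[ 0.60935132 -0.1476756   0.2517094 ] [ 0.69060939 -0.15172123  0.41516106]
```

Run:
```python
from h import *
f=cv2.imread("pics/wrist6.png")
cv2.imwrite("pics/c9.png",cv2.resize(f[190:290,255:375],None,fx=6,fy=6,interpolation=cv2.INTER_CUBIC))
```

```text
(no output)
```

View pics/c9.png

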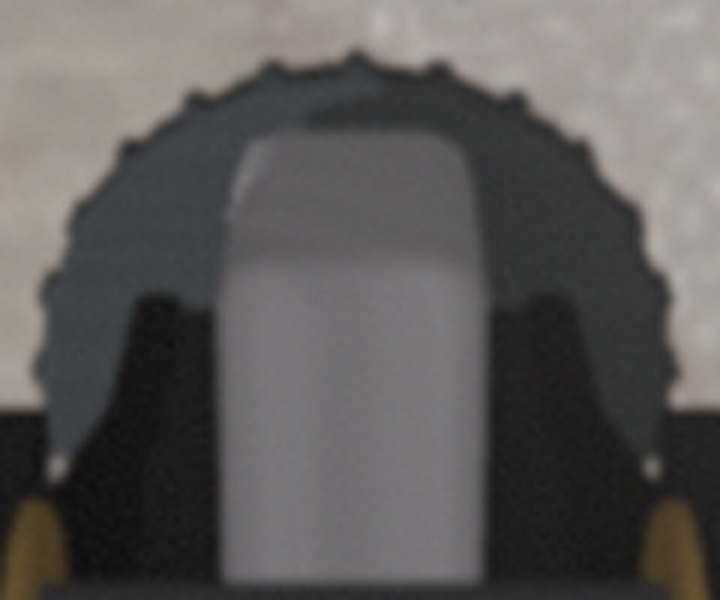

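Run:
```python
from h import *
import pickle
from scipy.optimize import least_squares
f=pickle.load(open("pics/wrist6.pkl","rb"))
T=np.array([0.60935,-0.14768,0.2517]);a=-1.626
P=np.array([(357,55),(197,97),(128,147),(45,285),(36,368),(518,100),(583,150),(668,285),(678,370),(440,68),(273,68)],float)/6-.4+[255,190]
for zz in (-.0055,-.0085,-.0115):
    Q=np.array([plane(f,p,T[2]+zz)[:2] for p in P])
    s=least_squares(lambda v:np.hypot(*(Q-v[:2]).T)-v[2],[*T[:2],.03]).x
    c=s[:2]-T[:2]; print(zz,s[2]*1000,"toolx",1000*c@[np.cos(a),np.sin(a)],"toolz",1000*c@[-np.sin(a),np.cos(a)])
```

```text
-0.0055 29.126650554505865 toolx -0.3281697316580305 toolz 0.9809438145104469
-0.0085 29.6438109262999 toolx -0.3260337221946044 toolz -0.446207157101006
-0.0115 30.16097075441269 toolx -0.323897915254908 toolz -1.873357229522187
```

servo_tool(motion=[-0.03, 0, 0.7, 0, 0, 0.5, 0.8, 0, 0, 1, 0, 0, 0, 1, 0, 0, 0, 1, 0, 0, 0, 1, 0, 0, 0, 0.6, 0, 0, 0, 0.25, 0, 0, 0, 0, 0, 0, 0, 0, 0, 0])

```text
t: 9.75
eef_pos: [0.6475, -0.1505, 0.1191]
eef_rot: [-1.569, -0.0, -1.627]
force: [0.5, -0.1, -1.7]
grip_width: 0.0196
```

```bash
python3 snap.py scene 10;python3 snap.py side 10;  python3 - <<'E'
from h import *
a=cv2.imread("pics/scene10.png")[90:190,350:470];b=cv2.imread("pics/side10.png")[240:360,330:474]
cv2.imwrite("pics/c10.png",np.hstack([cv2.resize(a,(400,333)),cv2.resize(b,(400,333))]))
s=robot.read_state();print(s["eef_pos"],s["force"],s["moment"])
E
```

```text
[ 0.64758459 -0.15056586  0.11926533] [-0.33565401 -0.50785428 -0.49114445] [ 0.0464713   0.06379525 -0.01296931]
```

View pics/c10.png

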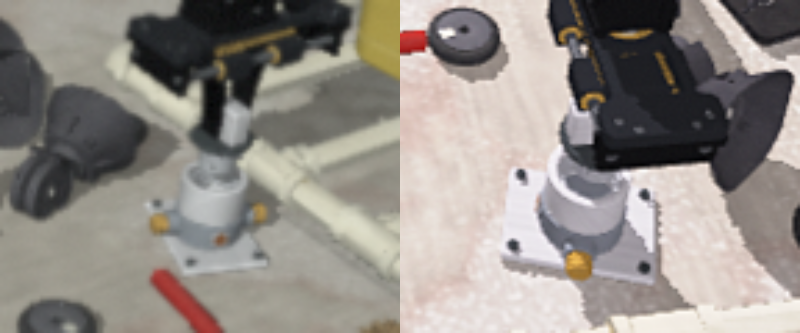

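Run:
```python
from h import *
import pickle
f=pickle.load(open("pics/scene10.pkl","rb"));g=pickle.load(open("pics/side10.pkl","rb"))
T=np.array([0.64758,-0.1506,0.1192]);c=T-[0,0,.0415]
out=[]
for F,x0,y0 in((f,380,105),(g,360,255)):
    im=cv2.resize(F["pixels"][y0:y0+65,x0:x0+65],None,fx=6,fy=6,interpolation=cv2.INTER_CUBIC)
    L=[]
    for z,r in((.001,.0145),(.030,.0295),(.036,.0295)):
        th=np.linspace(0,2*np.pi,60);L.append((c+np.stack([r*np.cos(th),r*np.sin(th),0*th+z],1),(0,0,255)))
    for r in(.031,.024):
        th=np.linspace(0,2*np.pi,60);L.append((np.array([.647,-.149,.07])+np.stack([r*np.cos(th),r*np.sin(th),0*th],1),(0,200,0)))
    im2=im.copy()
    for X,col in L:
        p=(proj(F,X)-[x0,y0]+.5)*6
        cv2.polylines(im2,[p.astype(np.int32)],True,col,1)
    out.append(np.vstack([im,im2]))
cv2.imwrite("pics/c11.png",cv2.resize(np.hstack(out),None,fx=.75,fy=.75))
```

```text
(no output)
```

View pics/c11.png

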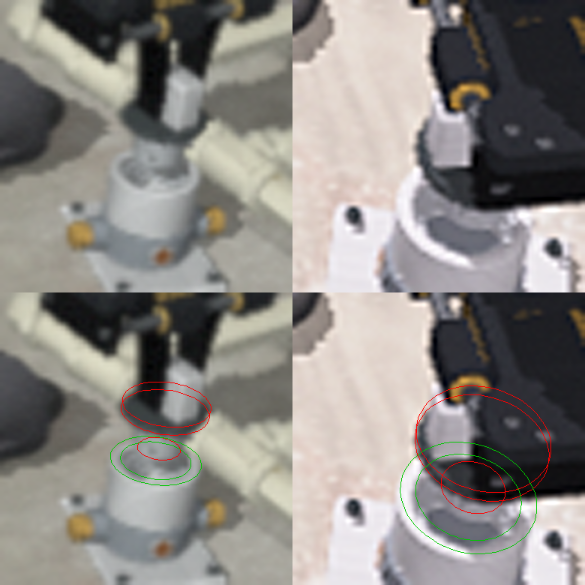

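servo_tool(motion=[-0.05, 0, -0.02, 0, 0, 0.2, 0, 0, 0, 0.2, 0, 0, 0, 0, 0, 0, 0, 0, 0, 0])

```text
t: 10.35
eef_pos: [0.6461, -0.1491, 0.1074]
eef_rot: [-1.572, -0.0, -1.627]
force: [-1.0, -0.7, -1.6]
grip_width: 0.0198
```

servo_tool(motion=[0, 0.1, 0, 0, 0, 0.1, 0, 0, 0, 0, 0, 0])

```text
t: 10.65
eef_pos: [0.6461, -0.1491, 0.1023]
eef_rot: [-1.572, 0.0, -1.627]
force: [0.0, -0.5, -1.7]
grip_width: 0.0199
```

servo_tool(motion=[0, 0.08, 0, 0, 0, 0.06, 0, 0, 0, 0, 0, 0])

```text
t: 10.95
eef_pos: [0.6462, -0.1491, 0.099]
eef_rot: [-1.571, 0.0, -1.627]
force: [-0.1, -0.3, -1.3]
grip_width: 0.0199
```

servo_tool(motion=[0, 0.06, 0, 0, 0, 0, 0, 0])

```text
t: 11.15
eef_pos: [0.6463, -0.1491, 0.0977]
eef_rot: [-1.571, 0.0, -1.627]
force: [0.5, -0.2, -1.1]
grip_width: 0.0202
```

servo_tool(motion=[0, 0.06, 0, 0, 0, 0, 0, 0])

```text
t: 11.35
eef_pos: [0.6463, -0.1491, 0.0961]
eef_rot: [-1.571, -0.0, -1.627]
force: [-0.7, -0.6, -1.5]
grip_width: 0.0198
```

servo_tool(motion=[0, 0.04, 0, 0, 0, 0, 0, 0])

```text
t: 11.55
eef_pos: [0.6463, -0.1491, 0.0952]
eef_rot: [-1.571, 0.0, -1.627]
force: [0.8, 0.2, -1.6]
grip_width: 0.0193
```

servo_tool(motion=[0, 0.04, 0, 0, 0, 0, 0, 0])

```text
t: 11.75
eef_pos: [0.6463, -0.1491, 0.0941]
eef_rot: [-1.571, 0.0, -1.627]
force: [0.2, -0.1, -1.5]
grip_width: 0.0197
```

servo_tool(motion=[0, 0.04, 0, 0, 0, 0, 0, 0])

```text
t: 11.95
eef_pos: [0.6465, -0.1491, 0.0936]
eef_rot: [-1.571, 0.0, -1.627]
force: [-0.5, 0.1, 0.6]
grip_width: 0.0197
```

servo_tool(motion=[0, 0.04, 0, 0, 0, 0, 0, 0])

```text
t: 12.15
eef_pos: [0.6466, -0.1492, 0.0934]
eef_rot: [-1.57, 0.0, -1.627]
force: [-3.4, 0.7, 7.3]
grip_width: 0.0196
```

servo_tool(motion=[0, 0, 0, -0.5, 0, 0, 0, -0.5, 0, 0, 0, 0])

```text
t: 12.45
eef_pos: [0.6472, -0.1494, 0.0935]
eef_rot: [-1.569, -0.001, -1.485]
force: [-0.4, -0.5, 6.0]
grip_width: 0.02
```

servo_tool(motion=[0, 0, 0, -0.5, 0, 0, 0, -0.5, 0, 0, 0, 0])

```text
t: 12.75
eef_pos: [0.6472, -0.1496, 0.0937]
eef_rot: [-1.569, -0.001, -1.345]
force: [-1.5, -0.7, 7.4]
grip_width: 0.0201
```

servo_tool(motion=[0, 0, 0, -0.5, 0, 0, 0, -0.5, 0, 0, 0, 0])

```text
t: 13.05
eef_pos: [0.6471, -0.1499, 0.0938]
eef_rot: [-1.569, -0.001, -1.206]
force: [-2.2, -0.9, 8.2]
grip_width: 0.0198
```

servo_tool(motion=[0, 0, 0, -0.5, 0, 0, 0, -0.5, 0, 0, 0, 0])

```text
t: 13.35
eef_pos: [0.6471, -0.1498, 0.094]
eef_rot: [-1.569, -0.002, -1.066]
force: [-2.1, -0.1, 9.6]
grip_width: 0.0198
```

servo_tool(motion=[0, 0, 0, -0.5, 0, 0, 0, -0.5, 0, 0, 0, 0])

```text
t: 13.65
eef_pos: [0.6471, -0.1499, 0.0941]
eef_rot: [-1.569, -0.002, -0.927]
force: [-2.6, -1.3, 9.6]
grip_width: 0.02
```

servo_tool(motion=[0, 0, 0, -0.5, 0, 0, 0, -0.5, 0, 0, 0, 0])

```text
t: 13.95
eef_pos: [0.6471, -0.15, 0.0943]
eef_rot: [-1.57, -0.002, -0.787]
force: [-2.7, -1.0, 11.1]
grip_width: 0.0197
```

servo_tool(motion=[0, 0, 0, -0.5, 0, 0, 0, -0.5, 0, 0, 0, 0])

```text
t: 14.25
eef_pos: [0.6472, -0.15, 0.0944]
eef_rot: [-1.57, -0.003, -0.647]
force: [-3.0, 0.1, 11.0]
grip_width: 0.02
```

servo_tool(motion=[0, 0, 0, -0.5, 0, 0, 0, -0.5, 0, 0, 0, 0])

```text
t: 14.55
eef_pos: [0.6472, -0.1501, 0.0946]
eef_rot: [-1.57, -0.003, -0.508]
force: [-3.6, -0.6, 12.6]
grip_width: 0.0193
```

servo_tool(motion=[0, -0.02, 0, -0.5, 0, 0, 0, -0.5, 0, 0, 0, 0])

```text
t: 14.85
eef_pos: [0.6472, -0.1501, 0.0947]
eef_rot: [-1.571, -0.003, -0.368]
force: [-2.6, -0.9, 9.1]
grip_width: 0.0196
```

servo_tool(motion=[0, 0, 0, -0.5, 0, 0, 0, -0.3, 0, 0, 0, 0])

```text
t: 15.15
eef_pos: [0.6466, -0.1502, 0.0938]
eef_rot: [-1.572, -0.001, -0.258]
force: [-2.6, -1.8, 7.1]
grip_width: 0.0194
```

servo_tool(motion=[0, 0, 0, -0.5, 0, 0, 0, -0.3, 0, 0, 0, 0])

```text
t: 15.45
eef_pos: [0.6461, -0.149, 0.0923]
eef_rot: [-1.571, 0.001, -0.147]
force: [-0.2, 0.1, -0.9]
grip_width: 0.0198
```

servo_tool(motion=[0, 0.06, 0, 0, 0, 0, 0, 0])

```text
t: 15.65
eef_pos: [0.6461, -0.149, 0.0908]
eef_rot: [-1.571, 0.001, -0.148]
force: [-0.6, -0.7, -2.3]
grip_width: 0.0199
```

servo_tool(motion=[0, 0.06, 0, 0, 0, 0, 0, 0])

```text
t: 15.85
eef_pos: [0.6462, -0.1491, 0.0895]
eef_rot: [-1.571, 0.0, -0.147]
force: [-0.6, -0.0, -2.0]
grip_width: 0.0199
```

servo_tool(motion=[0, 0.06, 0, 0, 0, 0, 0, 0])

```text
t: 16.05
eef_pos: [0.6462, -0.1491, 0.0881]
eef_rot: [-1.571, 0.0, -0.147]
force: [-0.7, 0.3, -1.4]
grip_width: 0.02
```

servo_tool(motion=[0, 0.06, 0, 0, 0, 0, 0, 0])

```text
t: 16.25
eef_pos: [0.6462, -0.1491, 0.0865]
eef_rot: [-1.571, 0.0, -0.147]
force: [0.1, -0.0, -0.9]
grip_width: 0.0199
```

servo_tool(motion=[0, 0.06, 0, 0, 0, 0, 0, 0])

```text
t: 16.45
eef_pos: [0.6464, -0.1492, 0.0853]
eef_rot: [-1.571, -0.0, -0.147]
force: [0.0, -0.1, -1.5]
grip_width: 0.0198
```

servo_tool(motion=[0, 0.04, 0, 0, 0, 0, 0, 0])

```text
t: 16.65
eef_pos: [0.6466, -0.1492, 0.085]
eef_rot: [-1.571, -0.001, -0.147]
force: [-1.9, 0.8, 3.1]
grip_width: 0.0197
```

servo_tool(motion=[0, 0, 0, 0.5, 0, 0, 0, 0.5, 0, 0, 0, 0])

```text
t: 16.95
eef_pos: [0.6467, -0.1495, 0.085]
eef_rot: [-1.571, -0.001, -0.288]
force: [0.3, -1.8, 4.7]
grip_width: 0.0199
```

```bash
python3 -c "
from h import *
s=robot.read_state();print(s['force'],s['moment'],s['joints'])"
```

```text
[ 0.2746025  -1.78881562  4.65584378] [-0.20523931  0.23767632 -0.0319649 ] [ 0.16480129  0.45757451 -0.00637069  1.5826714   0.00365406  1.10024709
 -0.1302491 ]
```

servo_tool(motion=[0, 0.01, 0, 0.5, 0, 0.01, 0, 0.5, 0, 0, 0, 0])

```text
t: 17.25
eef_pos: [0.6471, -0.1491, 0.0846]
eef_rot: [-1.57, -0.002, -0.426]
force: [-1.3, 0.6, 4.9]
grip_width: 0.0198
```

```bash
python3 -c "
from h import *
s=robot.read_state();print(s['force'],s['moment'],s['joints'])"
```

```text
[-1.27892922  0.60442714  4.89156767] [-0.07495132  0.16192029 -0.17135224] [ 0.14515453  0.45757823  0.01889193  1.58404205 -0.0093593   1.09839949
 -0.25959749]
```

servo_tool(motion=[0, 0.012, 0, 0.5, 0, 0.012, 0, 0.5, 0, 0, 0, 0])

```text
t: 17.55
eef_pos: [0.6469, -0.1489, 0.084]
eef_rot: [-1.57, -0.001, -0.565]
force: [-1.1, 0.3, 4.8]
grip_width: 0.0198
```

servo_tool(motion=[0, 0.012, 0, 0.5, 0, 0.012, 0, 0.5, 0, 0, 0, 0])

```text
t: 17.85
eef_pos: [0.6469, -0.1488, 0.0834]
eef_rot: [-1.57, -0.001, -0.705]
force: [-1.9, 1.2, 5.3]
grip_width: 0.0195
```

```bash
python3 -c "
from h import *
s=robot.read_state();print(s['force'],s['moment'])"
```

```text
[-1.89059002  1.16329828  5.32806816] [ 0.12963238  0.29794187 -0.08022569]
```

Running well; keep the same pace.

servo_tool(motion=[0, 0.012, 0, 0.5, 0, 0.012, 0, 0.5, 0, 0, 0, 0])

```text
t: 18.15
eef_pos: [0.6469, -0.1488, 0.0827]
eef_rot: [-1.57, -0.001, -0.845]
force: [-1.4, 1.2, 5.2]
grip_width: 0.0198
```

servo_tool(motion=[0, 0.012, 0, 0.5, 0, 0.012, 0, 0.5, 0, 0, 0, 0])

```text
t: 18.45
eef_pos: [0.6469, -0.1487, 0.0821]
eef_rot: [-1.57, -0.0, -0.984]
force: [-1.5, 0.1, 5.2]
grip_width: 0.0195
```

servo_tool(motion=[0, 0.012, 0, 0.5, 0, 0.012, 0, 0.5, 0, 0, 0, 0])

```text
t: 18.75
eef_pos: [0.647, -0.1488, 0.0817]
eef_rot: [-1.569, -0.0, -1.124]
force: [-0.7, -0.3, 6.4]
grip_width: 0.0195
```

```bash
python3 -c "
from h import *
s=robot.read_state();print(s['force'],s['moment'])"
```

```text
[-0.69109607 -0.33896632  6.40980019] [ 0.30119329  0.38831666 -0.15339136]
```

servo_tool(motion=[0, 0.012, 0, 0.5, 0, 0, 0, 0])

```text
t: 18.95
eef_pos: [0.6468, -0.149, 0.0816]
eef_rot: [-1.57, -0.0, -1.194]
force: [-1.0, 0.2, 8.5]
grip_width: 0.0197
```

```bash
python3 -c "
from h import *
s=robot.read_state();print(s['force'],s['moment'])"
```

```text
[-1.01562816  0.21962771  8.54412493] [ 0.31301571  0.59532944 -0.03310535]
```

servo_tool(motion=[0, 0, 0, 0.5, 0, 0, 0, 0])

```text
t: 19.15
eef_pos: [0.6467, -0.1491, 0.0816]
eef_rot: [-1.57, -0.0, -1.264]
force: [-2.9, -0.3, 8.0]
grip_width: 0.0195
```

```bash
python3 -c "
from h import *
s=robot.read_state();print(s['force'],s['moment'],s['eef_pos'])"; python3 snap.py side 20; python3 snap.py scene 20
python3 - <<'E'
from h import *
a=cv2.imread("pics/scene20.png")[110:180,375:455];b=cv2.imread("pics/side20.png")[265:335,360:440]
cv2.imwrite("pics/c20.png",cv2.resize(np.hstack([a,b]),None,fx=5,fy=5,interpolation=cv2.INTER_CUBIC))
E
```

```text
[-2.89956426 -0.32545919  8.01212623] [ 0.25232614  0.66683383 -0.00562653] [ 0.64666729 -0.14911438  0.08156786]
```

View pics/c20.png

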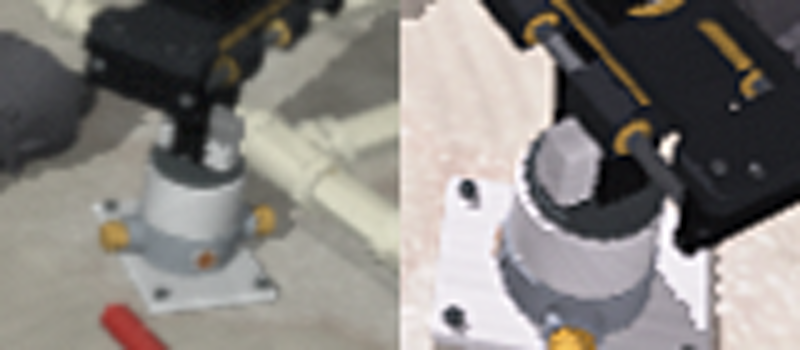

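servo_tool(motion=[0, 0, 0, 0.5, 0, 0, 0, 0])

```text
t: 19.45
eef_pos: [0.6466, -0.1492, 0.0816]
eef_rot: [-1.57, -0.0, -1.334]
force: [-2.8, 0.3, 8.7]
grip_width: 0.0196
```

```bash
python3 -c "
from h import *
s=robot.read_state();print(s['force'],s['moment'],s['eef_rot'])"
```

```text
[-2.75414994  0.27335736  8.65186962] [ 0.27721198  0.65268859 -0.00287056] [-1.57002673e+00 -1.95797354e-04 -1.33352138e+00]
```

servo_tool(motion=[0, 0, 0, 0.4, 0, 0, 0, 0])

```text
t: 19.65
eef_pos: [0.6465, -0.1492, 0.0815]
eef_rot: [-1.57, -0.0, -1.389]
force: [-3.3, -0.6, 7.9]
grip_width: 0.0197
```

```bash
python3 -c "
from h import *
s=robot.read_state();print(s['force'],s['moment'],s['eef_rot'])"
```

```text
[-3.30771185 -0.63484415  7.86149394] [0.29794714 0.99865062 0.03134125] [-1.57029024e+00 -5.15359364e-05 -1.38888881e+00]
```

servo_tool(motion=[0, 0, 0, 0.5])

```text
t: 19.75
eef_pos: [0.6463, -0.1492, 0.0815]
eef_rot: [-1.57, 0.0, -1.457]
force: [-4.0, 0.5, 7.6]
grip_width: 0.0196
```

```bash
python3 -c "
from h import *
s=robot.read_state();print(s['force'],s['moment'],s['eef_rot'],s['eef_pos'])"; python3 snap.py wrist 21; python3 -c "
import cv2
cv2.imwrite('pics/c21.png',cv2.resize(cv2.imread('pics/wrist21.png')[140:300,220:420],None,fx=4,fy=3.7))"
```

```text
[-4.03861133  0.46311756  7.60342625] [0.29913168 1.09620078 0.46817889] [-1.57049439e+00  7.03284434e-05 -1.45704857e+00] [ 0.64633833 -0.14922995  0.08153156]
```

View pics/c21.png

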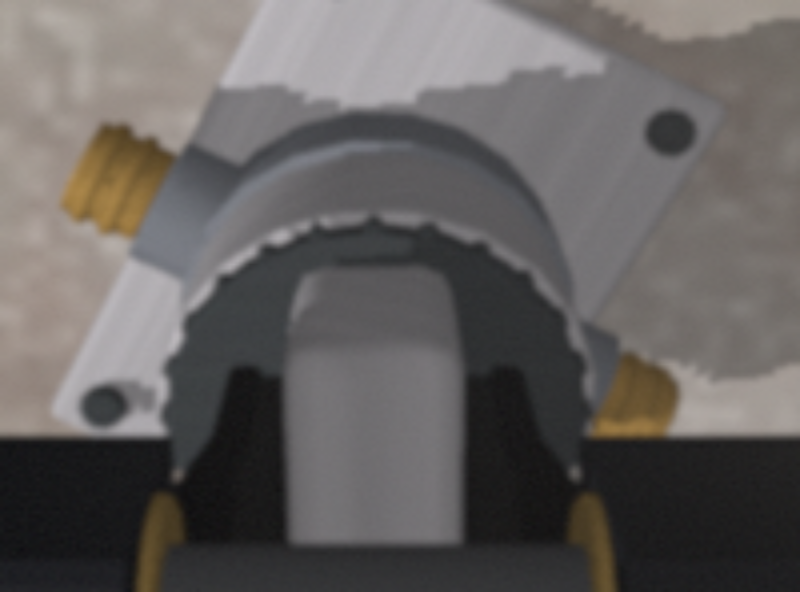

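servo_tool(motion=[0, -0.03, 0, 0, 0, 0, 0, 0])

```text
t: 20.0
eef_pos: [0.6463, -0.1492, 0.0815]
eef_rot: [-1.571, -0.0, -1.458]
force: [-2.5, -0.3, 5.7]
grip_width: 0.0199
```

```bash
python3 -c "
from h import *
s=robot.read_state();print(s['force'],s['moment'],s['eef_rot'],s['eef_pos'])"
```

```text
[-2.51447386 -0.30211646  5.68778916] [0.21681957 0.65820951 0.03749694] [-1.57073643e+00 -2.18874813e-05 -1.45752102e+00] [ 0.64632536 -0.1492358   0.08153565]
```

servo_tool(motion=[0, 0, 0, 0, 0, 0, 0, 0, 0, 0, 0, 0, 0, 0, 0, 0, 0, 0, 0, 0], claw=-0.3)

```text
t: 20.5
eef_pos: [0.6463, -0.1491, 0.0811]
eef_rot: [-1.571, 0.0, -1.459]
force: [0.2, -0.1, 0.8]
grip_width: 0.0511
```

servo_tool(motion=[0, -0.4, 0, 0, 0, -0.8, 0, 0, 0, -1, 0, 0, 0, -1, 0, 0, 0, -1, 0, 0, 0, -1, 0, 0, 0, -0.8, -0.6, 0, 0, 0, -0.8, 0, 0, 0, 0, 0, 0, 0, 0, 0])

```text
t: 21.5
eef_pos: [0.6117, -0.153, 0.232]
eef_rot: [-1.57, 0.0, -1.459]
force: [0.5, 0.7, -0.0]
grip_width: 0.0567
```

```bash
python3 snap.py wrist 22;python3 snap.py side 22;python3 snap.py scene 22
python3 - <<'E'
from h import *
a=cv2.imread("pics/scene22.png")[110:180,375:455];b=cv2.imread("pics/side22.png")[275:345,360:440];c=cv2.imread("pics/wrist22.png")
cv2.imwrite("pics/c22.png",np.vstack([cv2.resize(np.hstack([a,b]),None,fx=4,fy=4,interpolation=cv2.INTER_CUBIC),cv2.resize(c,(640,310))]))
E
```

```text
(no output)
```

View pics/c22.png

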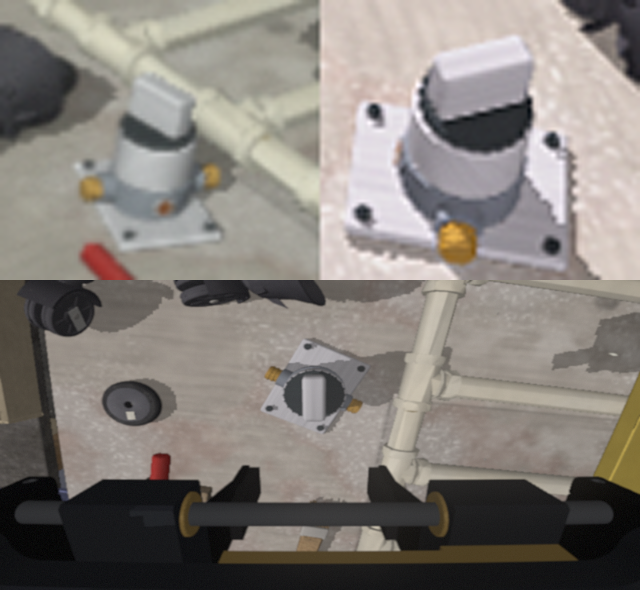

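View pics/scene22.png

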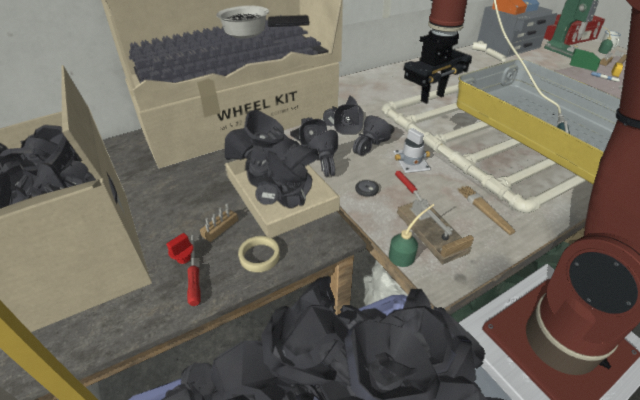

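The plug's flange is flush on the neck at scene pixel (414,150). The tape roll at (259,253) and the wheel at (367,187) have not moved, and the gripper is clear.

```bash
python3 -c "
from h import *
print(robot.hand_in())"
```

```text
the job is handed in; nothing more can be done
None
```

The filler plug is back in the oiler and the job is handed in at about 21.7 s. I stood the plug upright in the neck, with first contact on the lands, and turned it backward about 85° until it came off the land. I then lowered it about 9 mm to the floor of the openings. From there I turned it forward about 75° until the flange seated, let go and backed off.

**Last checks**
- **Seating:** the tool height stopped falling at 81.6 mm, against about 81.5 mm expected for home. After another 0.3 rad or so of turning, the turning moment rose to about 0.5 N m. All three camera views after release show the flange flush on the rim.
- **Forces:** the highest I read was about 13 N, during the backward turn. That is from the readings at the end of each move, not a continuous record.
- **Other objects:** in the last scene picture the tape roll, the wheels and the red look-alike look to be where they were. I compared these by eye only.

**Disagreements**
- **Camera positions:** the scene and side cameras disagreed with the wrist camera by 4–10 mm. I used the wrist camera's position for the neck, and the plug went in without touching the rim.
- **Tightness:** I expected the plug to grow tight about 0.2 rad after the flange met the rim. I felt it only at about 0.35 rad, and the moment fell back to near zero once the turn stopped.

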